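Put the glass-fronted case on the display easel

TASK

Take the tall glass-fronted case out of its slotted block and stand it on the ledge of the sloping easel, in the middle, with its back against the board and the glass outwards, then let go. It is fragile: squeeze it with no more than 40 N at each finger, and since the ledge's height is set anew each time, lower the case by feel so that it never bears on the easel with more than 10 N, and never let it drop or slide down on to the ledge. Do not lay the case down, and leave the short case and the other things on the bench where they are.

Things in the scene. Friction and masses are not known exactly. Their poses are not given: they have to be found in the camera images.
- tall_case: The case to display: tall flat wooden presentation case with a glass front, 18 mm thick (its x), 58 mm wide (its y), 115 mm tall (its z), about 0.15 to 0.31 kg. Origin: centre of its underside; z up through it, x out of the glass side. It starts upright in the slot of block_a, glass towards the block's +x.
- tall_case_glass (a point): Centre of the glass front of the tall case: 9 mm along x and 57.5 mm along z from its origin.
- short_case: A second case, same make, 18 x 58 mm but only 75 mm tall, upright in block_b; to be left alone. Origin: centre of its underside.
- block_a: Fixed dark wooden block 90 x 90 mm, 40 mm high, with a slot 24 mm wide right across it along its y; the slot's floor is 22 mm above the bench. Origin: centre of its underside. Holds the tall case. The two blocks and the easel swap places from run to run; its x points roughly away from the robot.
- block_b: Fixed dark wooden block 90 x 90 mm, 40 mm high, with a slot 24 mm wide right across it along its y; the slot's floor is 22 mm above the bench. Origin: centre of its underside. Holds the short case. The two blocks and the easel swap places from run to run; its x points roughly away from the robot.
- easel: Fixed easel: dark wooden base 180 (x) x 90 (y) x 18 mm high, sloping board, brass prop behind, and clamped on the board a flat brass ledge without a lip, 50 mm wide, reaching 28 mm out square to the board's face. The ledge is sprung: pushed down along the board it gives 0.6 N per mm and stops hard after 6 mm. Origin: centre of the base's underside; -x is roughly towards the robot.
- easel_back: The easel's rigid board: 40 mm wide, 10 thick, 195 long. Origin: foot of its front face, mid-width. z up the board, which leans 40 degrees from vertical, top towards the easel's -x; x out of the front face, y across. The ledge's top is 70 to 130 mm up the board, not reported: look or feel. A case let go on it a few mm off the board leans back by itself.
- bead_jar: Bystander, loose: closed glass jar with steel lid, 44 mm wide, 58 tall. Origin: at its underside.
- dapping_block: Bystander, loose: round steel block, 48 mm wide, 36 tall. Origin: at its underside.
- flux_bottle: Bystander, loose: white plastic bottle, 36 mm wide, 75 tall. Origin: at its underside.
- pliers: Bystander, loose: pliers with orange handles lying flat, about 135 mm long, 12 thick. Origin: at its underside.
- bench_brush: Bystander, loose: brush lying flat, 150 mm long. Origin: at its middle, underside.
- bench_anvil: Bystander, loose: square steel bench block 60 x 60 x 22 mm. Origin: at its underside.

How it is judged:
On the way:
1. the tall case is lifted clear of its block by the fingers (height (world z) of tall_case above 0.05 m and contact force between the fingers and tall_case above 1 N), for 0.2 s.
At the end, for the whole second after the job is handed in: The tall case rests on the easel, let go and still: its middle within 10 mm of the board's middle line, its back against the board (glass 12 to 26 mm out from the board's face), its underside 55 to 135 mm up the board, leaning and turned with the board within 0.13 rad, glass outwards (y of tall_case in the frame of easel_back between -0.01 and 0.01 m and x of tall_case_glass in the frame of easel_back between 0.012 and 0.026 m and z of tall_case in the frame of easel_back between 0.055 and 0.135 m and angle between the z axis of tall_case and the z axis of easel_back, either way round below 0.13 rad and angle between the y axis of tall_case and the y axis of easel_back, either way round below 0.13 rad and contact force between tall_case and easel above 0.3 N and linear speed of tall_case below 0.01 m/s and contact force between the fingers and tall_case below 0.05 N); the robot touches nothing.
It fails at once if the tall case is squeezed with more than 40 N by each finger (80 N for both together) (contact force between the fingers and tall_case above 80 N).
It fails at once if the tall case bears on the easel with more than 10 N (pushed, knocked or dropped) (contact force between tall_case and easel above 10 N).
It fails at once if the tall case drops, slides or is knocked against the easel: faster than 0.25 m/s while touching it (contact force between tall_case and easel above 0.1 N and linear speed of tall_case above 0.25 m/s).
It fails at once if the tall case topples or is laid down (angle between tall_case's own z axis and vertical above 1.2 rad).
It fails at once if the short case or another loose thing is moved by more than 20 mm (distance of any of short_case, bead_jar, dapping_block, flux_bottle, pliers, bench_brush, bench_anvil from where it was at the start of the episode above 0.02 m).
It also fails if it takes over 48 s, if anything falls off the work surface, if the arm or the gripper's body presses on something with over 40 N, if the wrist force passes 120 N, or if a joint passes its speed limit or range.

ROBOT

A 7-joint arm with a two-finger parallel gripper is mounted at the origin on the work surface. World frame = base frame: x ahead of the robot, y to its left, z up, the work surface at z = 0. Lengths are in m, angles in rad, forces in N, time in s.
With the tool pointing down it reaches from about 0.425 to 0.925 m from the base axis. Payload 6.8 kg.
Tool frame: the origin (TCP) lies at the very end of the fingers, on their centre line; the grasp point (between the pads) lies 19 mm behind it; z points along the fingers, y is the line along which they close (so a half turn about z gives the same grasp; the last joint's range is limited). The gripper opens to 85 mm and grips with 20 to 120 N. Pads are 22 mm wide; open, the fingers measure 114 mm over their backs; the gripper's body (76 mm by 85 mm) begins 54 mm behind the grasp point. The pads swing forward as they close: fully open they stand 13 mm farther back than shut.
Start: joints at [1.048, 0.477, 0.022, 1.555, -0.011, 1.109, -0.083], TCP at [0.272, -0.618, 0.231] pointing down, gripper open.
Joint ranges: [-2.96, 2.96], [-0.34, 2.1], [-1.41, 1.46], [0.24, 2.44], [-1.37, 4.51], [0.17, 1.92], [-2.96, 2.96]. Speed limits (rad/s): [2.39, 2.39, 3.14, 3.14, 3.14, 3.14, 3.14].

INTERFACE

Orientations are given as a rotation vector (axis times angle).
In Python, from bench import r gives the robot as it stands. The module is installed in compiled form; this text tells all that it offers.
- The arm moves only by the tool servo_tool, never from a script. Its argument "commands" is a list of rows, each a list of 7 numbers: the turn, a rotation vector about the world's x, y, z in degrees, then the shift along the world's x, y, z in mm, then the closure, from 0 (fully open) to 1 (shut). A call has 1 to 5 rows; each row is the pose to reach, as a shift and turn from the pose commanded when the call began; what a row does not reach only later rows make up. A row lasts 1/12 s, in which the tool goes at most 41.7 mm and 7.16 degrees, less where a joint would pass 70% of its speed; a pose out of reach is approached as far as the arm can. A call with a gripper value outside its range is refused whole. The fingers move at their own pace and stop on an object; "force" is the grip in N (left out, the last holds). Time passes only in rows, so rows that repeat a pose let the fingers close. It gives the time, the measured TCP pose, the force, the opening and the grip force at its end, in the units of the state.
- r.get_obs(): the state, without advancing time (a new reading comes with each control period).
- r.grab_frame(name): name is "scene" or "top" or "wrist"; returns (picture, depth): 400x640x3 uint8, blue, green, red; 400x640 float32, m along the optical axis (not along the pixel's ray), 0 where there is no reading.
- r.camera_info(name): a dict with "vertical_fov" (degrees; the focal length in pixels is half the picture's height over the tangent of half this angle, whatever the lens; pixels are square), "cx", "cy" (the principal point, pixels), "D" ([k1, k2, p1, p2, k3] as OpenCV has them; the pictures are not rectified), "cam_to_world" (4x4, takes a point from camera to world coordinates); the wrist camera has in their place "T_tool_cam" (4x4, takes a point from camera to tool coordinates, whose origin is the TCP and whose axes are the flange's). Camera axes: x right, y up, looking along -z (the intrinsics and any distortion apply to the point x, -y, -z); pixel columns grow to the right and rows downward; lengths in m; the calibration is good to about 2 mm. A picture is of the moment at which its call begins: read the wrist's pose just before it. camera_info takes no time and is no camera call.
- r.hand_in(): hands the job in; it is judged then, once.
The state is a dict: "clock": time; "joints": joint angles; "qvel": joint speeds; "tau": joint torques, N m; "tcp_pos": TCP position; "orientation": TCP orientation; "contact_force": force on the tool from outside, world axes, zero at the start; "moment": the same for the moment, N m; "grip_width": finger opening in m; "gripper_force": force on a finger pad.
Only numpy, scipy, OpenCV 4.12 (cv2) and the standard library are available. Lean on these libraries where they do the work, as an engineer would, in place of code of your own. Each camera call takes 0.05 s, during which the arm holds its last target. There are 200 camera calls.

## Working session

There is one attempt and no reset: what is moved stays moved. The work goes in short steps, Python scripts to look and compute and a tool call to move; the robot and the scene stay as the last step left them, time stands still between calls to the robot, and variables do not carry over. Pictures are saved under pics/ and viewed, at most 10 in all, crops included, and the job is handed in when it is done.

Besides the shell and the picture viewer there is one more tool, called as a command line: name --pt "numbers of a row" for each row, then --argument value for the rest. servo_tool: Moves the arm, as the interface text tells. Its arguments: {"type":"object","properties":{"commands":{"type":"array"},"force":{"type":"number"}},"required":["commands"]}

```bash
ls; mkdir -p pics; cat > h.py <<'E'
import numpy as np,cv2
from scipy.spatial.transform import Rotation as R
from bench import r
def cloud(name):
    """returns picture, world points HxWx3 (nan where no depth)"""
    o=r.get_obs(); im,d=r.grab_frame(name); c=r.camera_info(name)
    f=200/np.tan(np.radians(c["vertical_fov"])/2)
    K=np.array([[f,0,c["cx"]],[0,f,c["cy"]],[0,0,1]])
    v,u=np.mgrid[0:400,0:640]
    p=cv2.undistortPoints(np.stack([u,v],-1).reshape(-1,1,2).astype(np.float64),K,np.array(c["D"])).reshape(400,640,2)
    d=np.where(d>0,d,np.nan)
    P=np.stack([p[...,0]*d,-p[...,1]*d,-d,np.ones_like(d)],-1)
    if name=="wrist":
        T=np.eye(4);T[:3,:3]=R.from_rotvec(o["orientation"]).as_matrix();T[:3,3]=o["tcp_pos"];T=T@np.array(c["T_tool_cam"])
    else: T=np.array(c["cam_to_world"])
    return im,(P@T.T)[...,:3]
E
python3 - <<'E'
from h import *
print(r.get_obs())
for n in("scene","top"):
    im,P=cloud(n);cv2.imwrite(f"pics/{n}0.png",im);np.save(n+"0.npy",P)
E
```

```text
pics
{'clock': 0.0, 'joints': array([ 1.04791547,  0.47780098,  0.02234152,  1.5564433 , -0.01151101,
        1.10930228, -0.0831335 ]), 'qvel': array([-1.87890721e-05,  6.36538936e-05,  1.02345608e-03,  4.15458302e-05,
       -2.26784481e-04,  1.35531001e-04,  7.03925846e-04]), 'tau': array([-2.12438777e-04, -5.96443534e+01,  1.60789009e+00, -2.81196696e+01,
        1.24652154e-02,  9.27776797e-03,  2.43896892e-05]), 'tcp_pos': array([ 0.27176874, -0.61722861,  0.23032861]), 'orientation': array([-3.07256049e+00, -6.46485987e-01,  7.83638123e-04]), 'contact_force': array([ 0.01286177, -0.30651476, -0.92651257]), 'moment': array([ 0.00773377, -0.00199657,  0.01831377]), 'gripper_force': 0.0, 'grip_width': 0.0854756536982378}
```

View pics/scene0.png

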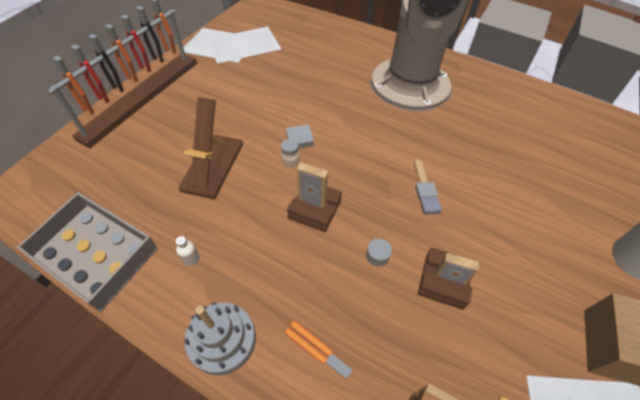

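View pics/top0.png

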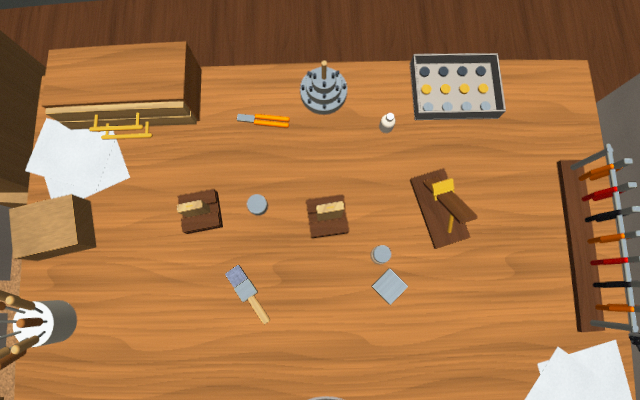

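The scene view shows the tall case in its block at about (313,190), the short case at (458,272) and the easel at (205,150). The jar at (290,152) and the anvil at (299,135) stand between the tall case and the robot. In the top view the tall case is at (330,208), the short case at (190,207) and the easel at (443,205). Next I'll measure.

```bash
python3 - <<'E'
from h import *
P=np.load("top0.npy");S=np.load("scene0.npy")
for n,A,pts in(("top",P,[(330,208),(190,207),(443,187),(463,200),(443,230),(382,254),(390,286),(257,205),(388,120),(325,398)]),("scene",S,[(313,190),(205,115),(203,154),(290,152),(299,135),(412,80)])):
    for u,v in pts: print(n,(u,v),np.round(A[v,u],3))
def rect(m,name,A=P):
    q=A[m]; c,s,a=cv2.minAreaRect((q[:,:2]*1000).astype(np.float32)); print(name,len(q),"c",np.round(c,1),"size",np.round(s,1),"ang",round(a,1),"zmed",np.round(np.nanmedian(q[:,2]),4)); return q
v,u=np.mgrid[0:400,0:640]
box=lambda a,b,c,d:(u>a)&(u<b)&(v>c)&(v<d)
for A,n in((P,"top"),(S,"scene")):
    g=P[208,330]; near=np.hypot(A[...,0]-g[0],A[...,1]-g[1])<.09
    rect(near&(A[...,2]>.125)&(A[...,2]<.15),n+" case top",A)
    rect(near&(A[...,2]>.034)&(A[...,2]<.046),n+" block top",A)
    e=P[205,443]; near=np.hypot(A[...,0]-e[0],A[...,1]-e[1])<.14
    rect(near&(A[...,2]>.012)&(A[...,2]<.024),n+" base",A)
    near=np.hypot(A[...,0]-e[0],A[...,1]-e[1])<.2
    q=rect(near&(A[...,2]>.045),n+" easel high",A)
    print(np.round(np.nanmin(q,0),3),np.round(np.nanmax(q,0),3))
E
python3 -c "
import cv2
a=cv2.imread('pics/scene0.png')[80:230,150:360];b=cv2.imread('pics/top0.png')[150:300,290:500]
cv2.imwrite('pics/crop1.png',cv2.resize(cv2.hconcat([a,b]),None,fx=1.9,fy=3,interpolation=cv2.INTER_CUBIC)[:600,:800])"
```

```text
top (330, 208) [ 0.535 -0.024  0.138]
top (190, 207) [0.554 0.287 0.096]
top (443, 187) [ 0.584 -0.283  0.089]
top (463, 200) [ 0.569 -0.357 -0.   ]
top (443, 230) [ 0.495 -0.296  0.017]
top (382, 254) [ 0.44  -0.14   0.059]
top (390, 286) [ 0.368 -0.16   0.02 ]
top (257, 205) [0.566 0.146 0.033]
top (388, 120) [ 0.755 -0.171  0.071]
top (325, 398) [ 0.119 -0.002  0.   ]
scene (313, 190) [ 0.549 -0.012  0.088]
scene (205, 115) [ 0.523 -0.295  0.138]
scene (203, 154) [ 0.589 -0.257  0.098]
scene (290, 152) [ 0.456 -0.127  0.05 ]
scene (299, 135) [ 0.373 -0.154  0.022]
scene (412, 80) [0.071 0.021 0.06 ]
top case top 252 c [539.  -24.4] size [20.5 57.6] ang 7.9 zmed 0.1369
top block top 906 c [536.5 -20.1] size [90.6 89.9] ang 6.7 zmed 0.0401
top base 1847 c [ 550.9 -292.5] size [181.5  90.8] ang 15.8 zmed 0.0179
top easel high 1264 c [ 514.3 -213.2] size [114.8 231.5] ang 23.3 zmed 0.095
[ 0.422 -0.328  0.045] [ 0.602 -0.12   0.169]
scene case top 324 c [540.2 -20.6] size [21.3 57.7] ang 6.8 zmed 0.1349
scene block top 855 c [538.1 -16.4] size [90.8 90. ] ang 6.9 zmed 0.0384
scene base 1503 c [ 551.1 -288.8] size [182.7  90.8] ang 15.7 zmed 0.0162
scene easel high 1604 c [ 514.3 -212.6] size [107.7 234.7] ang 25.0 zmed 0.095
[ 0.423 -0.323  0.045] [ 0.604 -0.118  0.166]
```

View pics/crop1.png

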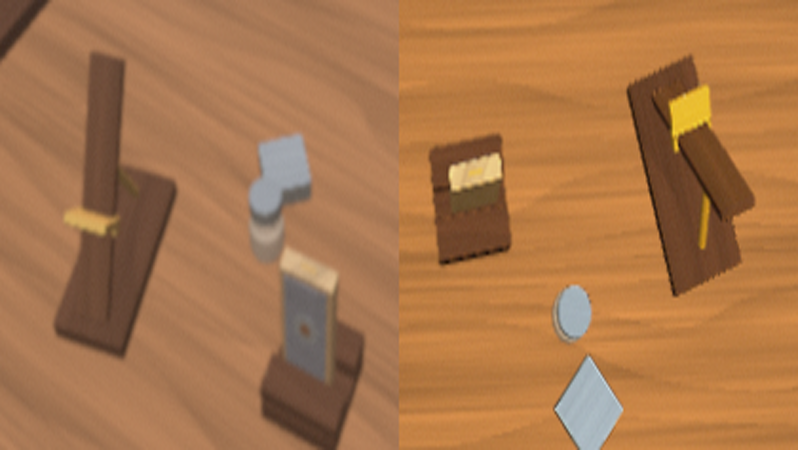

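The crop shows the board's front facing away from the robot and the ledge at about a third to half of the board. Case and block are turned about +7°, the easel about +16°. Now the board frame, the ledge and the case in each camera.

```bash
cat >> h.py <<'E'
def easel(A,im,yaw=15.75,verbose=True):
    """fit of board face: returns frame (3x3 cols x,y,z), foot point, ledge height"""
    near=(np.hypot(A[...,0]-.55,A[...,1]+.29)<.16)&(A[...,2]>.03)&(A[...,1]<-.18)
    hsv=cv2.cvtColor(im,cv2.COLOR_BGR2HSV); brass=(hsv[...,2]>140)&(hsv[...,1]>120)
    c,s=np.cos(np.radians(yaw)),np.sin(np.radians(yaw)); t=np.radians(40)
    n=np.array([c*np.cos(t),s*np.cos(t),np.sin(t)])
    z=np.array([-c*np.sin(t),-s*np.sin(t),np.cos(t)]); y=np.cross(z,n)
    q=A[near&~brass]
    d=q@n; h,e=np.histogram(d[np.isfinite(d)],80); d0=e[h.argmax()]; q=q[abs(d-d0)<.008]
    m=np.median(q,0); 
    for _ in range(4):
        nn=np.linalg.svd(q-q.mean(0),full_matrices=False)[2][2]; nn*=np.sign(nn@n); q=q[abs((q-q.mean(0))@nn)<.004]
    d0=np.median(q@n); yy=q@y; zz=q@z
    yc=(np.percentile(yy,2)+np.percentile(yy,98))/2
    # foot: on the base top z=.018? report board z measured from bench plane too
    p=d0*n+yc*y; k0=-p[2]/z[2]; foot0=p+k0*z
    b=A[near&brass]; bz=b@z-foot0@z; bx=(b-foot0)@n; by=(b-foot0)@y
    if verbose:
        print("n fit",np.round(nn,3),"model",np.round(n,3),"pts",len(q))
        print("width",np.round(np.percentile(yy,[0,2,98,100])-yc,4),"z range from bench",np.round(np.percentile(zz-foot0@z,[0,1,99,100]),4))
        print("point of face line at z=0",np.round(foot0,4))
        k=bx>.002
        if k.sum(): print("ledge z",np.round(np.percentile(bz[k],[2,25,50,75,98]),4),"x",np.round(np.percentile(bx[k],[2,98]),4),"y",np.round(np.percentile(by[k],[2,98]),4))
    return np.c_[n,y,z],foot0
E
python3 - <<'E'
from h import *
for n in("top","scene"):
    A=np.load(n+"0.npy");im=cv2.imread(f"pics/{n}0.png");print(n);easel(A,im)
E
```

```text
top
n fit [0.729 0.227 0.646] model [0.737 0.208 0.643] pts 641
width [-0.0199 -0.0189  0.0189  0.0219] z range from bench [0.0385 0.0421 0.2194 0.2214]
point of face line at z=0 [ 0.6373 -0.267   0.    ]
ledge z [0.0987 0.1027 0.1038 0.1049 0.1072] x [0.0024 0.0289] y [-0.0235  0.0223]
scene
n fit [0.734 0.213 0.645] model [0.737 0.208 0.643] pts 1253
width [-0.0214 -0.0191  0.0191  0.0235] z range from bench [0.0368 0.0409 0.2148 0.2163]
point of face line at z=0 [ 0.6356 -0.2652  0.    ]
ledge z [0.0948 0.0979 0.1006 0.1021 0.1028] x [0.003  0.0306] y [-0.0241  0.0232]
```

The board fits the 40° model well and the ledge top is about 79 mm up it. I'll move over the tall case.

servo_tool --pt "0 0 -3 16 36 6 0" --pt "0 0 -7 32 72 12 0" --pt "0 0 -10 48 108 18 0" --pt "0 0 -13 64 144 24 0" --pt "0 0 -17 80 180 30 0"

```text
clock: 0.52
tcp_pos: [0.3523, -0.4358, 0.2611]
orientation: [-3.136, -0.181, 0.001]
contact_force: [-0.0, 0.0, 0.6]
grip_width: 0.0859
gripper_force: 0.0
```

servo_tool --pt "0 0 0 16 36 0 0" --pt "0 0 0 32 72 0 0" --pt "0 0 0 48 108 0 0" --pt "0 0 0 64 144 0 0" --pt "0 0 0 80 180 0 0"

```text
clock: 0.93
tcp_pos: [0.4322, -0.2558, 0.2612]
orientation: [3.136, 0.185, -0.0]
contact_force: [0.4, -0.3, 0.3]
grip_width: 0.0852
gripper_force: 0.0
```

servo_tool --pt "0 0 0 16 36 0 0" --pt "0 0 0 32 72 0 0" --pt "0 0 0 48 108 0 0" --pt "0 0 0 64 144 0 0" --pt "0 0 0 80 180 0 0"

```text
clock: 1.35
tcp_pos: [0.5121, -0.076, 0.2612]
orientation: [3.136, 0.185, -0.001]
contact_force: [0.1, -0.8, -0.5]
grip_width: 0.0854
gripper_force: 0.0
```

servo_tool --pt "0 0 0 10 25 -10 0" --pt "0 0 0 20 45 -20 0" --pt "0 0 0 28 55 -30 0" --pt "0 0 0 28 55 -30 0" --pt "0 0 0 28 55 -30 0"

```text
clock: 1.77
tcp_pos: [0.5395, -0.0225, 0.2305]
orientation: [-3.136, -0.188, 0.003]
contact_force: [-1.0, 0.4, -0.6]
grip_width: 0.0856
gripper_force: 0.0
```

```bash
python3 - <<'E'
from h import *
im,A=cloud("wrist");cv2.imwrite("pics/w1.png",im)
o=r.get_obs();T=R.from_rotvec(o["orientation"]).as_matrix();print(T.round(3))
m=(np.hypot(A[...,0]-.54,A[...,1]+.022)<.045)&(A[...,2]>.128)&(A[...,2]<.146)
q=A[m];print(len(q),cv2.minAreaRect((q[:,:2]*1000).astype(np.float32)),np.median(q[:,2]))
print("in tool:",np.round(((q-o["tcp_pos"])@T).min(0),4),np.round(((q-o["tcp_pos"])@T).max(0),4))
for a in(3,10,50,90,97):print(a,np.round(np.percentile((q-o["tcp_pos"])@T,a,axis=0),4))
E
```

```text
[[ 0.993  0.117 -0.001]
 [ 0.117 -0.993 -0.   ]
 [-0.001  0.    -1.   ]]
2362 ((538.2040405273438, -22.650346755981445), (20.090272903442383, 58.002445220947266), 8.284891128540039) 0.13688344722960877
in tool: [-0.0119 -0.0301  0.0918] [0.0091 0.028  0.1031]
3 [-0.0095 -0.0278  0.0928]
10 [-0.008  -0.0236  0.0933]
50 [ 0.0001 -0.0008  0.0942]
90 [0.0072 0.0216 0.0987]
97 [0.0082 0.0259 0.1009]
```

View pics/w1.png

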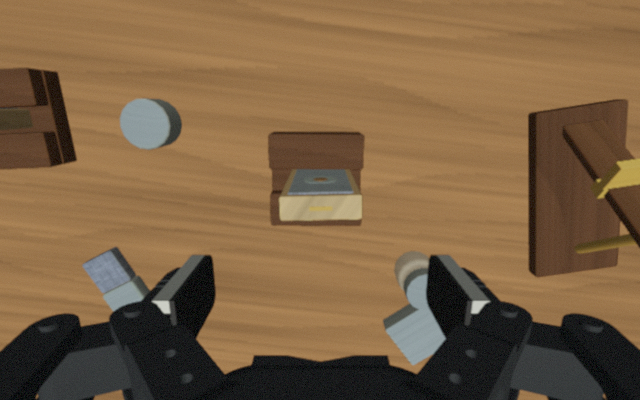

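The wrist view shows the case centred between the fingers at about (320,205), with the fingers either side of it and clear of the jar and anvil. I'll descend and grip gently.

servo_tool --pt "0 0 0 -1 0 -30 0" --pt "0 0 0 -1 0 -60 0" --pt "0 0 0 -1 0 -90 0" --pt "0 0 0 -1 0 -120 0" --pt "0 0 0 -1 0 -144 0"

```text
clock: 2.23
tcp_pos: [0.5382, -0.0248, 0.0861]
orientation: [3.135, 0.181, -0.001]
contact_force: [0.2, -0.3, -0.1]
grip_width: 0.0854
gripper_force: 0.0
```

servo_tool --pt "0 0 0 0 0 0 0.15" --pt "0 0 0 0 0 0 0.25" --pt "0 0 0 0 0 0 0.3" --pt "0 0 0 0 0 0 0.35" --pt "0 0 0 0 0 0 0.4" --force 25

```text
clock: 2.65
tcp_pos: [0.5405, -0.023, 0.0893]
orientation: [3.136, 0.185, 0.006]
contact_force: [-0.3, -0.1, 3.7]
grip_width: 0.0579
gripper_force: 29.3
```

servo_tool --pt "0 0 0 0 0 0 0.5" --pt "0 0 0 0 0 2 0.5" --pt "0 0 0 0 0 5 0.5" --pt "0 0 0 0 0 10 0.5" --pt "0 0 0 0 0 15 0.5"

```text
clock: 3.07
tcp_pos: [0.5387, -0.0228, 0.1026]
orientation: [-3.136, -0.185, 0.001]
contact_force: [-0.6, -0.1, -1.8]
grip_width: 0.0577
gripper_force: 28.8
```

servo_tool --pt "0 0 0 0 0 8 0.5" --pt "0 0 0 0 0 16 0.5" --pt "0 0 0 0 0 26 0.5" --pt "0 0 0 0 0 36 0.5" --pt "0 0 0 0 0 46 0.5"

```text
clock: 3.48
tcp_pos: [0.5392, -0.0228, 0.1496]
orientation: [3.136, 0.185, 0.001]
contact_force: [0.5, -0.5, -1.8]
grip_width: 0.058
gripper_force: 28.8
```

The case is lifted, with a load of about 1.8 N. I'll carry it up and over towards the easel, turning and tilting it on the way.

servo_tool --pt "0 0 1.8 7 -16 24 0.5" --pt "0 0 3.6 14 -34 48 0.5" --pt "0 0 5.4 21 -54 72 0.5" --pt "0 0 7.2 28 -76 94 0.5" --pt "0 0 9 35 -100 112 0.5"

```text
clock: 3.9
tcp_pos: [0.5747, -0.1231, 0.2633]
orientation: [3.111, 0.435, 0.004]
contact_force: [1.3, 0.6, -2.7]
grip_width: 0.0577
gripper_force: 28.9
```

servo_tool --pt "1.5 -5.3 0 0 -30 0 0.5" --pt "3 -10.6 0 0 -60 0 0.5" --pt "4.5 -15.9 0 0 -90 0 0.5" --pt "6 -21.2 0 0 -120 0 0.5" --pt "7.5 -26.5 0 0 -150 0 0.5"

```text
clock: 4.32
tcp_pos: [0.5736, -0.2733, 0.2619]
orientation: [-2.964, -0.411, -0.727]
contact_force: [1.6, 0.5, -3.7]
grip_width: 0.0575
gripper_force: 28.8
```

servo_tool --pt "1.1 -4 0 0 -5 0 0.5" --pt "2.3 -8 0 0 -10 0 0.5" --pt "3.4 -12 0 0 -10 0 0.5" --pt "3.4 -12 0 0 -10 0 0.5" --pt "3.4 -12 0 0 -10 0 0.5"

```text
clock: 4.73
tcp_pos: [0.5727, -0.282, 0.2599]
orientation: [-2.843, -0.39, -1.023]
contact_force: [0.3, 0.7, -2.5]
grip_width: 0.0579
gripper_force: 28.9
```

```bash
cat >> h.py <<'E'
YAW=15.75
c_,s_=np.cos(np.radians(YAW)),np.sin(np.radians(YAW));t_=np.radians(40)
B=np.c_[[c_*np.cos(t_),s_*np.cos(t_),np.sin(t_)],[-s_,c_,0],[-c_*np.sin(t_),-s_*np.sin(t_),np.cos(t_)]]
F=np.array([.6365,-.2661,0])
E
python3 - <<'E'
from h import *
o=r.get_obs();T=R.from_rotvec(o["orientation"]).as_matrix()
print("tool axes in board",(B.T@T).round(3),"tcp in board",(B.T@(o["tcp_pos"]-F)).round(4), o["joints"].round(2),o["contact_force"].round(2))
for n in("wrist","scene"):
    im,A=cloud(n);cv2.imwrite(f"pics/{n}2.png",im)
    L=(A-o["tcp_pos"])@T   # tool coords
    m=(abs(L[...,1])<.022)&(abs(L[...,0])<.016)&(L[...,2]>-.05)&(L[...,2]<.075)
    q=L[m];print(n,"case in tool",len(q))
    if len(q)>30:
        print(np.percentile(q,[1,50,99],axis=0).round(4))
        g=q[(q[:,2]>-.03)&(q[:,2]<.055)&(q[:,0]>0.003)]
        if len(g)>50:
            k=np.linalg.lstsq(np.c_[g[:,1:],np.ones(len(g))],g[:,0],rcond=None)[0];print("glass face x = ",k.round(4),"*(y,z,1)")
    Q=(A-F)@B
    e=(abs(Q[...,1])<.028)&(Q[...,2]>.03)&(Q[...,2]<.23)&(abs(Q[...,0])<.006);f=Q[e]
    print("board face",len(f)); 
    if len(f)>50:print("x",np.percentile(f[:,0],[10,50,90]).round(4),"y",np.percentile(f[:,1],[2,98]).round(4),"z",np.percentile(f[:,2],[1,99]).round(4))
    hsv=cv2.cvtColor(im,cv2.COLOR_BGR2HSV);br=(hsv[...,2]>120)&(hsv[...,1]>120)
    b=Q[br&(abs(Q[...,1])<.04)&(Q[...,0]>.006)&(Q[...,0]<.045)&(Q[...,2]>.08)&(Q[...,2]<.125)]
    if len(b)>20:print("ledge",len(b),np.percentile(b,[2,50,98],axis=0).round(4))
E
```

```text
tool axes in board [[ 1.    -0.003 -0.007]
 [-0.003 -1.     0.001]
 [-0.007 -0.001 -1.   ]] tcp in board [0.1167 0.002  0.2413] [ 1.05  0.29 -0.51  1.98 -0.75  0.56 -0.13] [ 0.32  0.7  -2.54]
wrist case in tool 17945
[[-0.0094 -0.0216 -0.0488]
 [ 0.0076 -0.     -0.0399]
 [ 0.0085  0.0216  0.0565]]
glass face x =  [-0.0005  0.0021  0.008 ] *(y,z,1)
board face 58
x [-0.0004 -0.      0.0007] y [-0.0079  0.0121] z [0.1579 0.1616]
scene case in tool 1428
[[ 0.0062 -0.0215 -0.0446]
 [ 0.0092 -0.0003  0.01  ]
 [ 0.0119  0.0214  0.068 ]]
glass face x =  [0.0013 0.0028 0.0092] *(y,z,1)
board face 1397
x [-0.0025 -0.0005  0.0012] y [-0.0179  0.0207] z [0.0321 0.2154]
ledge 125 [[ 0.0068 -0.0235  0.0953]
 [ 0.0272  0.0027  0.1007]
 [ 0.0307  0.0247  0.1029]]
```

```bash
python3 -c "
import cv2
a=cv2.imread('pics/wrist2.png');b=cv2.imread('pics/scene2.png')[30:230,120:440]
cv2.imwrite('pics/c2.png',cv2.vconcat([cv2.resize(a,(480,300)),cv2.resize(b,(480,300),interpolation=cv2.INTER_CUBIC)]))"
```

```text
(no output)
```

View pics/c2.png

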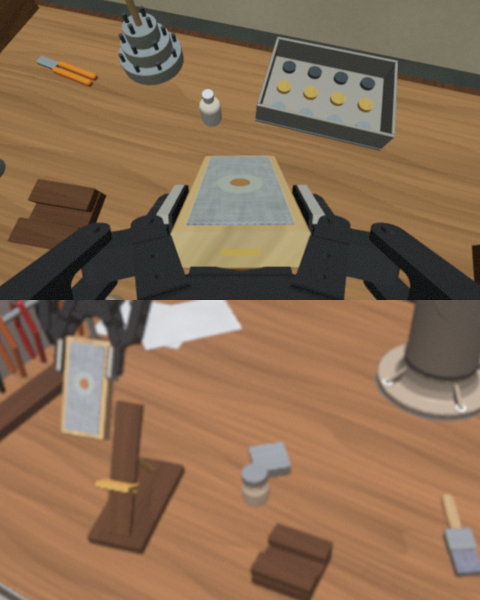

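The case is held square in the fingers, glass outwards, its tilt matching the board; the wrist view shows it at (240,200), and the scene view shows it in front of the board's top. Now I'll move in, to about 17 mm off the board and 30 mm above the ledge.

servo_tool --pt "0 0 0 -10 -3 -22 0.5" --pt "0 0 0 -20 -7 -45 0.5" --pt "0 0 0 -30 -10 -67 0.5" --pt "0 0 0 -40 -13 -89 0.5" --pt "0 0 0 -40 -13 -89 0.5"

```text
clock: 5.25
tcp_pos: [0.532, -0.2929, 0.1675]
orientation: [-2.841, -0.393, -1.019]
contact_force: [-0.7, 0.8, -2.8]
grip_width: 0.0578
gripper_force: 28.8
```

```bash
python3 - <<'E'
from h import *
o=r.get_obs();T=R.from_rotvec(o["orientation"]).as_matrix()
print("tcp in board",(B.T@(o["tcp_pos"]-F)).round(4),"force board",(B.T@o["contact_force"]).round(2))
for n in("wrist","scene"):
    im,A=cloud(n);cv2.imwrite(f"pics/{n}3.png",im);Q=(A-F)@B
    if n=="scene":
        m=(abs(Q[...,1])<.02)&(Q[...,0]>.008)&(Q[...,0]<.05)&(Q[...,2]>.12)&(Q[...,2]<.26);q=Q[m]
        print("glass face",len(q),np.percentile(q,[1,50,99],axis=0).round(4))
        m=(abs(Q[...,1])<.045)&(Q[...,0]>.02)&(Q[...,0]<.05)&(Q[...,2]>.15)&(Q[...,2]<.19);q=Q[m];print("case y",np.percentile(q[:,1],[1,99]))
        f=Q[(abs(Q[...,1])<.03)&(abs(Q[...,0])<.006)&(Q[...,2]>.03)&(Q[...,2]<.13)];print("board",np.percentile(f,[2,50,98],axis=0).round(4))
    else: print("under case")
E
python3 -c "
import cv2
b=cv2.imread('pics/scene3.png')[60:220,110:350]
cv2.imwrite('pics/c3.png',cv2.resize(b,(600,400),interpolation=cv2.INTER_CUBIC))"
```

```text
tcp in board [0.025  0.0026 0.1976] force board [-2.19  0.99 -1.84]
under case
glass face 1004 [[ 0.0319 -0.0195  0.1313]
 [ 0.0355  0.0005  0.1888]
 [ 0.0383  0.0196  0.2433]]
case y [-0.02363686  0.032998  ]
board [[-0.0044 -0.0176  0.0322]
 [-0.0003  0.0029  0.0734]
 [ 0.0029  0.0213  0.123 ]]
```

View pics/c3.png

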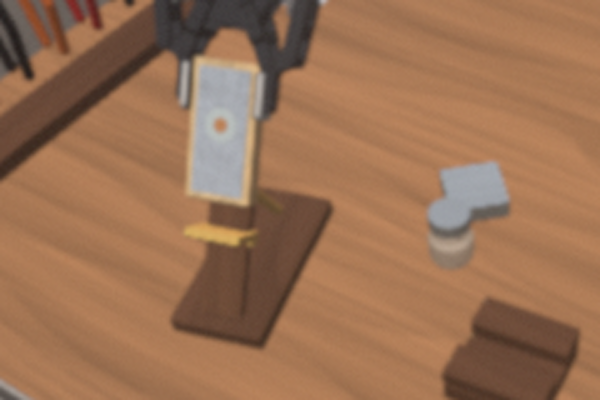

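The scene view shows the case above the ledge, its bottom edge at (220,200) and the ledge at (220,237), about 3 mm off centre to one side. I'll close in, centre it and then lower slowly.

servo_tool --pt "0 0 0 0.5 -0.5 -7 0.5" --pt "0 0 0 1 -1 -14 0.5" --pt "0 0 0 1.5 -1.5 -20 0.5" --pt "0 0 0 2 -2 -25 0.5" --pt "0 0 0 2 -2 -25 0.5"

```text
clock: 5.77
tcp_pos: [0.536, -0.2958, 0.1452]
orientation: [-2.841, -0.393, -1.026]
contact_force: [0.3, -0.2, -1.8]
grip_width: 0.0578
gripper_force: 28.8
```

```bash
cat >> h.py <<'E'
def st():
    o=r.get_obs();print("tcp in board mm",(1000*B.T@(o["tcp_pos"]-F)).round(2),"force board",(B.T@o["contact_force"]).round(2),"moment",(B.T@o["moment"]).round(3),"t",o["clock"])
E
python3 - <<'E'
from h import *
st()
im,A=cloud("scene");Q=(A-F)@B
q=Q[(abs(Q[...,1])<.02)&(Q[...,0]>.012)&(Q[...,0]<.035)&(Q[...,2]>.125)&(Q[...,2]<.22)]
print("glass face",len(q),np.percentile(q,[1,50,99],axis=0).round(4))
k=np.linalg.lstsq(np.c_[q[:,1:],np.ones(len(q))],q[:,0],rcond=None)[0];print(k)
q=Q[(abs(Q[...,1])<.045)&(Q[...,0]>.01)&(Q[...,0]<.035)&(Q[...,2]>.125)&(Q[...,2]<.15)];print("case y low part",np.percentile(q[:,1],[1,99]))
st()
E
```

```text
tcp in board mm [ 13.07  -1.33 178.62] force board [-1.01 -0.3  -1.47] moment [-0.012  0.999 -0.02 ] t 5.7667
glass face 807 [[ 0.0177 -0.0196  0.126 ]
 [ 0.0205 -0.      0.1736]
 [ 0.0233  0.0195  0.2192]]
[-0.00309057  0.00276832  0.02006374]
case y low part [-0.02752745  0.02964892]
tcp in board mm [ 13.4   -1.44 178.97] force board [-1.86 -0.45 -0.63] moment [ 0.025  1.017 -0.063] t 5.8167
```

servo_tool --pt "0 0 0 0.6 0.2 -0.8 0.5" --pt "0 0 0 1.2 0.3 -1.5 0.5" --pt "0 0 0 1.9 0.5 -2.3 0.5" --pt "0 0 0 2.5 0.7 -3.1 0.5" --pt "0 0 0 3.1 0.9 -3.8 0.5"

```text
clock: 6.23
tcp_pos: [0.5393, -0.2953, 0.1425]
orientation: [-2.842, -0.394, -1.027]
contact_force: [-0.2, 0.6, -2.6]
grip_width: 0.058
gripper_force: 28.8
```

```bash
cat >> h.py <<'E'
def avg(n=8):
    L=[]
    for _ in range(n):
        r.grab_frame("scene");o=r.get_obs();L.append(np.r_[1000*B.T@(o["tcp_pos"]-F),B.T@o["contact_force"],B.T@o["moment"]])
    L=np.array(L);print("tcp",L[:,:3].mean(0).round(2),"force",L[:,3:6].mean(0).round(2),"+-",(L[:,3:6].std(0)/n**.5).round(2),"moment",L[:,6:].mean(0).round(3),"t",o["clock"])
E
python3 -c "
from h import *
avg()"
```

```text
tcp [ 13.79  -1.59 174.37] force [-1.09 -0.02 -1.75] +- [0.12 0.13 0.18] moment [ 0.008  0.985 -0.026] t 6.6333
```

servo_tool --pt "0 0 0 0.6 0.2 -0.8 0.5" --pt "0 0 0 1.2 0.3 -1.5 0.5" --pt "0 0 0 1.9 0.5 -2.3 0.5" --pt "0 0 0 1.9 0.5 -2.3 0.5"

```text
clock: 6.97
tcp_pos: [0.5412, -0.2947, 0.14]
orientation: [-2.842, -0.394, -1.027]
contact_force: [0.1, -0.8, -1.9]
grip_width: 0.0578
gripper_force: 28.9
```

```bash
python3 -c "
from h import *
avg()"
```

```text
tcp [ 13.79  -1.62 171.34] force [-1.52 -0.22 -1.82] +- [0.11 0.11 0.2 ] moment [ 0.015  1.018 -0.003] t 7.3667
```

servo_tool --pt "0 0 0 0.6 0.2 -0.8 0.5" --pt "0 0 0 1.2 0.3 -1.6 0.5" --pt "0 0 0 1.2 0.3 -1.6 0.5"

```text
clock: 7.62
tcp_pos: [0.5424, -0.2944, 0.1385]
orientation: [-2.842, -0.394, -1.027]
contact_force: [-1.3, 0.8, -1.8]
grip_width: 0.0577
gripper_force: 29.0
```

```bash
python3 -c "
from h import *
avg()"
```

```text
tcp [ 13.75  -1.66 169.34] force [-1.29  0.16 -0.49] +- [0.14 0.1  0.14] moment [0.038 0.949 0.012] t 8.0167
```

servo_tool --pt "0 0 0 0.5 0.1 -0.6 0.5" --pt "0 0 0 0.9 0.2 -1.2 0.5" --pt "0 0 0 0.9 0.2 -1.2 0.5"

```text
clock: 8.27
tcp_pos: [0.5433, -0.2942, 0.1373]
orientation: [-2.842, -0.394, -1.027]
contact_force: [-0.9, 0.1, -0.7]
grip_width: 0.0581
gripper_force: 29.1
```

```bash
python3 -c "
from h import *
avg()"
```

```text
tcp [ 13.69  -1.69 167.82] force [-0.98  0.78  0.78] +- [0.16 0.2  0.13] moment [0.115 0.888 0.001] t 8.6667
```

Ledge felt: contact came about 3.5 mm back and the weight is now borne. I'll ease up 1 mm and move in towards the board by feel.

servo_tool --pt "0 0 0 -0.7 -0.2 -0.1 0.5" --pt "0 0 0 -1.4 -0.4 -0.3 0.5" --pt "0 0 0 -2.1 -0.6 -0.5 0.5" --pt "0 0 0 -2.1 -0.6 -0.5 0.5"

```text
clock: 9.0
tcp_pos: [0.541, -0.295, 0.1368]
orientation: [-2.842, -0.394, -1.027]
contact_force: [-0.4, 0.9, -0.0]
grip_width: 0.0579
gripper_force: 29.0
```

```bash
python3 -c "
from h import *
avg()"
```

```text
tcp [ 11.6   -1.9  168.88] force [-0.89  0.12  0.13] +- [0.14 0.14 0.09] moment [-0.07   0.797  0.019] t 9.4
```

servo_tool --pt "0 0 0 -0.4 -0.1 -0.3 0.5" --pt "0 0 0 -0.7 -0.2 -0.6 0.5" --pt "0 0 0 -0.7 -0.2 -0.6 0.5"

```text
clock: 9.65
tcp_pos: [0.5409, -0.295, 0.1367]
orientation: [-2.841, -0.394, -1.028]
contact_force: [0.8, 0.1, 1.2]
grip_width: 0.0578
gripper_force: 29.1
```

```bash
python3 -c "
from h import *
avg()"
```

```text
tcp [ 11.28  -1.88 168.91] force [ 2.4  -0.62  0.97] +- [0.25 0.11 0.16] moment [-0.146 -0.005 -0.048] t 10.05
```

Board contact felt (about 3 N). I'll back off slightly and release gently.

servo_tool --pt "0 0 0 0.4 0.1 0.3 0.45" --pt "0 0 0 0.4 0.1 0.3 0.38" --pt "0 0 0 0.4 0.1 0.3 0.34" --pt "0 0 0 0.4 0.1 0.3 0.32" --pt "0 0 0 0.4 0.1 0.3 0.3" --force 20

```text
clock: 10.47
tcp_pos: [0.5403, -0.2947, 0.1361]
orientation: [-2.842, -0.394, -1.026]
contact_force: [0.1, -0.1, -0.1]
grip_width: 0.0597
gripper_force: 0.0
```

```bash
python3 -c "
from h import *
avg(4)"
```

```text
tcp [ 10.4   -1.29 168.71] force [ 0.16  0.38 -0.2 ] +- [0.22 0.18 0.11] moment [0.008 0.681 0.012] t 10.6667
```

servo_tool --pt "0 0 0 0 0 0 0.28" --pt "0 0 0 0 0 0 0.25" --pt "0 0 0 0 0 0 0.22" --pt "0 0 0 0 0 0 0.18" --pt "0 0 0 0 0 0 0.14"

```text
clock: 11.08
tcp_pos: [0.5408, -0.2949, 0.1365]
orientation: [-2.842, -0.394, -1.027]
contact_force: [-0.1, 0.1, 0.0]
grip_width: 0.0736
gripper_force: 0.0
```

```bash
python3 -c "
from h import *
avg(4)
im,A=cloud('scene');cv2.imwrite('pics/c4.png',cv2.resize(im[60:220,110:350],(600,400),interpolation=cv2.INTER_CUBIC))
Q=(A-F)@B
q=Q[(abs(Q[...,1])<.02)&(Q[...,0]>.01)&(Q[...,0]<.035)&(Q[...,2]>.115)&(Q[...,2]<.21)]
print('glass',np.percentile(q,[1,50,99],axis=0).round(4),np.linalg.lstsq(np.c_[q[:,1:],np.ones(len(q))],q[:,0],rcond=None)[0])
q=Q[(abs(Q[...,1])<.045)&(Q[...,0]>.01)&(Q[...,0]<.035)&(Q[...,2]>.115)&(Q[...,2]<.14)];print('case y low',np.percentile(q[:,1],[1,99]))
"
```

```text
tcp [ 11.21  -1.75 168.84] force [-0.45 -0.47 -0.06] +- [0.15 0.25 0.23] moment [ 0.001  0.66  -0.004] t 11.2833
glass [[ 1.590e-02 -1.980e-02  1.162e-01]
 [ 1.890e-02 -1.000e-04  1.632e-01]
 [ 2.180e-02  1.950e-02  2.091e-01]] [-0.00181262  0.00039786  0.0188278 ]
case y low [-0.02791373  0.02936355]
```

View pics/c4.png

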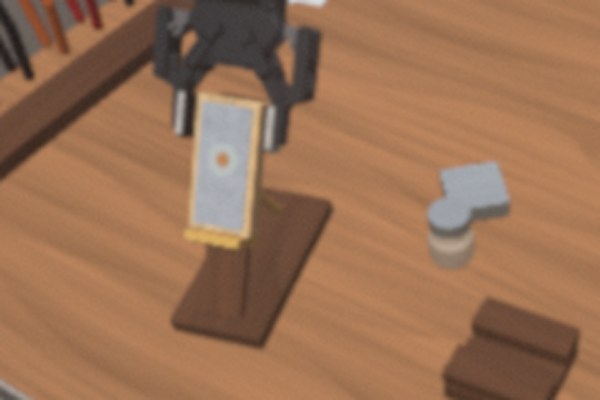

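The case stands on the ledge against the board, and the fingers are free either side of it at (185,113) and (272,125). I'll open fully and withdraw up along the board.

servo_tool --pt "0 0 0 0 0 0 0" --pt "0 0 0 0 0 0 0" --pt "0 0 0 -5 -1.4 6.2 0" --pt "0 0 0 -12 -3.4 15 0" --pt "0 0 0 -22 -6.2 27 0"

```text
clock: 11.75
tcp_pos: [0.5184, -0.3005, 0.1636]
orientation: [-2.84, -0.394, -1.026]
contact_force: [0.1, -0.1, -0.4]
grip_width: 0.0858
gripper_force: 0.0
```

servo_tool --pt "0 0 0 -12 -3.4 15 0" --pt "0 0 0 -24 -6.8 30 0" --pt "0 0 0 -36 -10 45 0" --pt "0 0 0 -48 -13.5 60 0" --pt "0 0 0 -48 -13.5 60 0"

```text
clock: 12.17
tcp_pos: [0.4695, -0.317, 0.2262]
orientation: [-2.847, -0.392, -1.03]
contact_force: [-0.1, -0.5, 0.0]
grip_width: 0.0856
gripper_force: 0.0
```

```bash
python3 -c "
from h import *
avg(2)
im,A=cloud('scene');cv2.imwrite('pics/c5.png',im)
Q=(A-F)@B
q=Q[(abs(Q[...,1])<.02)&(Q[...,0]>.01)&(Q[...,0]<.035)&(Q[...,2]>.115)&(Q[...,2]<.21)]
print('glass',np.percentile(q,[1,50,99],axis=0).round(4),np.linalg.lstsq(np.c_[q[:,1:],np.ones(len(q))],q[:,0],rcond=None)[0])
q=Q[(abs(Q[...,1])<.045)&(Q[...,0]>.01)&(Q[...,0]<.035)&(Q[...,2]>.115)&(Q[...,2]<.2)];print('case y',np.percentile(q[:,1],[1,99]))
"
```

```text
tcp [ 11.58  -2.62 283.53] force [ 0.68 -0.19 -0.95] +- [0.05 0.2  0.07] moment [0.01  0.645 0.013] t 12.2667
glass [[ 0.0159 -0.0194  0.1162]
 [ 0.0189  0.0003  0.1639]
 [ 0.0219  0.0196  0.2091]] [-0.01076837 -0.00094894  0.0190163 ]
case y [-0.02820979  0.02880635]
```

View pics/c5.png

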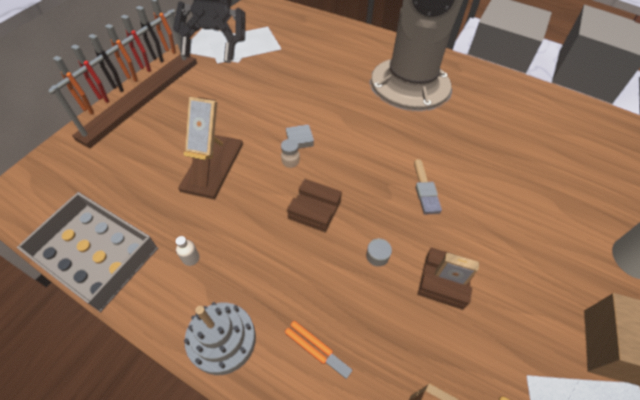

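The case stands centred on the easel at (200,127), glass outwards. The gripper is clear at (210,30) and everything else is where it was.

```bash
python3 -c "
from bench import r
print(r.hand_in())"
```

```text
the job is handed in; nothing more can be done
None
```

The tall case stands on the easel's ledge, within about 2 mm of the middle by camera, back against the board and glass outwards; it is released, the arm is clear, and the job is handed in (no verdict was shown).

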